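# Hang the blade cassette in the chip cutter and lock it

### The job

The washed blade cassette of the chip cutter lies flat on its back on the table: put it back on the machine. Held by its sides it does not fit between the cutter's posts, so first stand it upright on its foot on the open table and let go, then take it by the red tab on top and hang it between the two posts, both ears right down over their studs, with its back (the side that the ears and tab are flush with) towards the pusher. When it hangs fully home, turn the red keeper clockwise as far as it goes so that its arm lies over the ear, and let everything go; leave the food and the other kitchen things where they are.

Things in the scene. Friction and masses are not known exactly. Their poses are not given: they have to be found in the camera images.
- cassette: Loose blade cassette, 0.35 kg: steel box frame 56 mm wide (y), 40 deep (x), 90 tall (z) round a blade grid, red tab on top, an ear with a hole at each upper corner. Origin: middle of the foot (40 x 56 mm, it stands on it). z up when standing or hung, +x to its back, y to its left ear. Ears and tab are flush with the back (x -8 to 20 mm). Starts flat on its back, tab roughly to the robot's right.
- ear_left (a point): Centre of the hole in the left ear, at the ear's underside (cassette frame x 4, y 46, z 85 mm). The ears are 5 mm thick, 28 x 32 mm and reach to y = +-60 mm; the hole is 10 mm wide and runs along z.
- ear_right (a point): The same for the right ear (x 4, y -46, z 85 mm).
- tab (a point): Grip point on the red tab: on its middle plane, 9 mm below its top (cassette frame x 6, y 0, z 117 mm). The tab is 10 mm thick (y), 28 mm deep (x) and rises 36 mm above the frame's top (z 90 to 126 mm).
- cutter: Chip cutter, fixed, 215 x 205 mm. Origin: on the table below the middle between its studs; +x from its open mouth back to pusher and lever (roughly away from the robot), z up. Two posts, inner faces at y = +-33 mm, x -16 to 20; each has a ledge 135 mm high out to y = +-100. Between them all is free from 26 mm above the table, back to x = 60. The rear lever (x 150 to 181) is 226 mm high.
- seat_left (a point): Foot of the left stud, on its axis at ledge height (cutter frame x 0, y 46, z 135 mm). The stud is upright, 8 mm thick, straight for 7 mm, then tapers to 3 mm at its tip 12 mm above the ledge. ear_left comes here when the cassette hangs home; the cassette's axes are then parallel to the cutter's and its foot is 50 mm above the table.
- seat_right (a point): The same for the right stud (y -46 mm).
- keeper (a joint): Angle of the keeper, a turn-button on the left ledge, axis upright at cutter frame x 9, y 82 mm; grows clockwise seen from above. At 0 its arm (36 mm) points to the cutter's +x, turned 0.17 rad to the middle, clear of the ear; at 1.4 (stop) it points to the middle and lies 1.5 mm above the left ear. Stays where left; turning takes 0.04 N m.
- keeper_grip (a point): Grip point on the keeper's axis, 166.5 mm above the table, in its upright red wing, 8.5 mm below the wing's top. The wing is 30 mm long (along the arm), 10 mm thick and 26 mm tall. x = along the arm, z up.
- strip_bowl: Wide steel bowl of cut potato strips, 293 mm across, 78 mm high; origin under its centre. Leave it.
- potato_a: Small potato, 49 x 76 x 40 mm, right of the cutter. Leave it.
- potato_b: Potato, 60 x 79 x 48 mm, right of the cutter. Leave it.
- peeler: Peeler with a red handle, 170 mm long, lying on the table. Leave it.
- garlic: Garlic bulb, 60 mm, on the chopping board at the left. Leave it.
- shaker: Shaker, 44 mm wide, 90 mm high, on the chopping board at the left. Leave it.
- board: Plastic chopping board lying fixed at the left of the table, 201 x 269 x 16 mm, with garlic and shaker on it; origin under its centre. Not a place to stand the cassette.
Not all that is in view belongs to the job. Several things have the shape of the cassette; the one meant has the colours described above.

How it is judged:
On the way, in this order (a step that is already met when the one before it is completed fails the run):
1. the cassette stands upright on its foot on the table, let go (angle between cassette's own z axis and vertical below 0.1 rad and height (world z) of tab between 0.11 and 0.125 m and contact force between the fingers and cassette below 0.05 N and linear speed of cassette below 0.02 m/s), for 0.2 s.
2. the cassette hangs home on both studs, let go (distance between ear_left and seat_left below 0.0045 m and distance between ear_right and seat_right below 0.0045 m and angle between cassette's own z axis and vertical below 0.07 rad and contact force between the fingers and cassette below 0.05 N and linear speed of cassette below 0.02 m/s), for 0.2 s.
At the end, for the whole second after the job is handed in: Each ear's hole is within 4.5 mm of the foot of its stud (left on left, right on right) with the cassette upright within 0.07 rad, the keeper is turned to more than 1.15 rad (its stop is 1.4), and the cassette is at rest (distance between ear_left and seat_left below 0.0045 m and distance between ear_right and seat_right below 0.0045 m and angle between cassette's own z axis and vertical below 0.07 rad and value of joint keeper above 1.15 rad and linear speed of cassette below 0.02 m/s and angular speed of cassette below 0.1 rad/s); the robot touches nothing.
It fails at once if a bystander (bowl of strips, potatoes, peeler, garlic, shaker) is pushed more than 4 cm (distance of any of strip_bowl, potato_a, potato_b, peeler, garlic, shaker from where it was at the start of the episode above 0.04 m).
It also fails if it takes over 58 s, if anything falls off the work surface, if the arm or the gripper's body presses on something with over 40 N, if the wrist force passes 120 N, or if a joint passes its speed limit or range.

### The arm

A 7-joint arm with a two-finger parallel gripper is mounted at the origin on a cart in front of the work surface, level with it; the furniture and walls round the work are solid. World frame = base frame: x ahead of the robot, y to its left, z up, the work surface at z = 0. Lengths are in m, angles in rad, forces in N, time in s.
With the tool pointing down it reaches from about 0.4 to 0.85 m from the base axis. Payload 10.4 kg.
Tool frame: the origin (TCP) lies on the front face of the gripper's body, between the roots of the fingers; the fingertips stand 73 mm ahead of it and the grasp point (between the pads) lies 54 mm ahead of it; z points along the fingers, y is the line along which they close (so a half turn about z gives the same grasp; the last joint's range is limited). The gripper opens to 85 mm and grips with 20 to 120 N. Pads are 22 mm wide; open, the fingers measure 114 mm over their backs; the gripper's body (76 mm by 85 mm) begins 54 mm behind the grasp point. The pads swing forward as they close: fully open they stand 13 mm farther back than shut.
Start: joints at [-1.188, 0.332, -0.065, 1.46, 0.022, 1.35, -0.088], TCP at [0.247, 0.574, 0.304] pointing down, gripper open.
Joint ranges: [-2.6, 2.6], [-0.5, 2.12], [-1.47, 1.34], [0.16, 2.42], [-1.27, 4.41], [0.06, 2.06], [-2.6, 2.6]. Speed limits (rad/s): [2.22, 2.22, 2.79, 2.79, 3.14, 3.14, 3.14].

### API

Orientations are given as a unit quaternion [x, y, z, w].
In Python, from workcell import manip gives the robot as it stands.
- The arm moves only by the shell command python3 -m jog 'ROWS' [FORCE]. ROWS is JSON, a list of rows, each an object with "grip": the gripper command: -1 is fully open, 1 is shut, values between are in proportion; "slide": the shift along the tool's x, y, z in cm, a list of three; "yaw": the turn about the tool's z in rad. A call has 1 to 8 rows; each row shifts and turns the commanded pose from where the row before left it, along the tool's axes as they then stand; what a row does not reach is not made up. A row lasts 1/10 s, in which the tool goes at most 50 mm and 8.59 degrees, less where a joint would pass 70% of its speed; a pose out of reach is approached as far as the arm can. A call with a gripper value outside its range is refused whole. The fingers move at their own pace and stop on an object; FORCE is the grip in N (left out, the last holds). Time passes only in rows, so rows that do not move let the fingers close. It gives the time, the measured TCP pose, the force, the opening and the grip force at its end, in the units of the state.
- manip.get_obs(): the state, without advancing time (a new reading comes with each control period).
- manip.camera(name): name is "scene" or "top" or "wrist"; returns the picture (420x560x3 uint8, blue, green, red); there is no depth.
- manip.calibration(name): a dict with "vfov" (degrees; the focal length in pixels is half the picture's height over the tangent of half this angle, whatever the lens; pixels are square), "cx", "cy" (the principal point, pixels), "camera_from_world" (4x4, takes a point from world to camera coordinates). Camera axes: x right, y down, z forward; pixel columns grow to the right and rows downward; lengths in m; the calibration is good to about 2 mm. A picture is of the moment at which its call begins: read the wrist's pose just before it. calibration takes no time and is no camera call; for the wrist camera it gives the pose at the moment of the call.
- manip.hand_in(): hands the job in; it is judged then, once.
Trained networks look in the newest picture that a camera, given by its name, has taken for a name from the list of things; names that differ only in an ending like _2 or _b are one class to them, and where a whole thing is asked for, a point or a joint stands for the part that bears it (a point fixed in the world has none). Each returns a list of dicts, best first, with "conf" (0 to 1); they miss things now and then, are a little off and sometimes report something else, mostly with a low value. They report only what shows in the picture. A call takes as long as a camera call. They do not tell look-alikes from the thing itself.
- manip.masks_of(thing, camera): "region" (420x560 bool, what is visible of it) and "centre" ([column, row] in pixels, amid what is visible of it).
The state is a dict: "clock": time; "joint_pos": joint angles; "joint_velocities": joint speeds; "tau": joint torques, N m; "position": TCP position; "ee_rot": TCP orientation; "ft_force": force on the tool from outside, world axes, zero at the start; "torque": the same for the moment, N m; "grip_width": opening from 0.0 (shut) to 1.0 (fully open); "grasp_force": force on a finger pad.
Only numpy, scipy, OpenCV 4.12 (cv2) and the standard library are available. Lean on these libraries where they do the work, as an engineer would, in place of code of your own. Each camera call takes 0.05 s, during which the arm holds its last target. There are 200 camera calls.

## Working session

There is one attempt and no reset: what is moved stays moved. The work goes in short steps, Python scripts to look and compute and a shell command to move; the robot and the scene stay as the last step left them, time stands still between calls to the robot, and variables do not carry over. Pictures are saved under pics/ and viewed, at most 10 in all, crops included, and the job is handed in when it is done.

```bash
mkdir -p pics; ls; cat > h.py <<'E'
import numpy as np, cv2
from workcell import manip
from scipy.spatial.transform import Rotation as R
def K(n):
    c=manip.calibration(n); f=210/np.tan(np.radians(c['vfov'])/2); return c,f
def proj(n,P):
    c,f=K(n); T=np.array(c['camera_from_world']); p=np.atleast_2d(P)@T[:3,:3].T+T[:3,3]
    return np.c_[c['cx']+f*p[:,0]/p[:,2], c['cy']+f*p[:,1]/p[:,2]]
def onplane(n,uv,z):
    c,f=K(n); T=np.array(c['camera_from_world']); uv=np.atleast_2d(uv)
    d=np.c_[(uv[:,0]-c['cx'])/f,(uv[:,1]-c['cy'])/f,np.ones(len(uv))]@T[:3,:3]
    o=-T[:3,:3].T@T[:3,3]; return o+d*((z-o[2])/d[:,2])[:,None]
E
python3 - <<'E'
from h import *
o=manip.get_obs(); print({k:np.round(v,3) for k,v in o.items()}, R.from_quat(o['ee_rot']).as_matrix().round(3))
ims=[]
for n in ('scene','top'):
    im=manip.camera(n); cv2.imwrite(f'pics/{n}0.png',im); c=manip.calibration(n);print(n,c['vfov'],np.round(c['camera_from_world'],3).tolist())
    for t in ('cassette','cutter','keeper','tab','ear_left'):
        for m in manip.masks_of(t,n)[:3]:
            print(n,t,round(m['conf'],2),np.round(m['centre']),m['region'].sum(), onplane(n,m['centre'],0.02).round(3))
E
```

```text
pics
{'clock': np.float64(0.0), 'joint_pos': array([-1.188,  0.333, -0.065,  1.461,  0.022,  1.35 , -0.088]), 'joint_velocities': array([ 0.001, -0.001, -0.   ,  0.002,  0.002, -0.001, -0.001]), 'tau': array([-0.0000e+00, -6.2544e+01,  4.9000e-02, -3.9162e+01,  1.6000e-02,
        1.0000e-02, -0.0000e+00]), 'position': array([0.247, 0.574, 0.303]), 'ee_rot': array([ 0.201,  0.979, -0.001, -0.   ]), 'ft_force': array([-0.698,  0.435, -0.048]), 'torque': array([ 0.036, -0.042, -0.043]), 'grasp_force': np.float64(0.0), 'grip_width': np.float64(1.0)} [[-0.919  0.395 -0.001]
 [ 0.395  0.919 -0.001]
 [-0.    -0.001 -1.   ]]
scene 51.87845196166696 [[-0.863, -0.505, -0.015, 0.48], [-0.343, 0.607, -0.717, 0.23], [0.371, -0.613, -0.697, 1.447], [0.0, 0.0, 0.0, 1.0]]
scene cassette 0.55 [292. 286.] 77 [[0.353 0.274 0.02 ]]
scene cutter 0.97 [270. 182.] 2235 [[ 0.685 -0.127  0.02 ]]
scene keeper 0.42 [273. 178.] 50 [[ 0.685 -0.156  0.02 ]]
scene tab 0.55 [295. 283.] 96 [[0.351 0.261 0.02 ]]
scene tab 0.54 [311. 143.] 170 [[ 0.658 -0.446  0.02 ]]
scene ear_left 0.4 [290. 284.] 91 [[0.362 0.272 0.02 ]]
top 55.69184201161467 [[0.025, -1.0, 0.004, 0.065], [-0.99, -0.025, -0.142, 0.503], [0.142, -0.0, -0.99, 1.438], [0.0, 0.0, 0.0, 1.0]]
top cassette 0.86 [264. 214.] 417 [[0.482 0.145 0.02 ]]
top cassette 0.6 [220. 236.] 366 [[0.397 0.305 0.02 ]]
top cutter 0.82 [332. 169.] 3614 [[ 0.663 -0.106  0.02 ]]
top cutter 0.61 [156. 225.] 3178 [[0.432 0.546 0.02 ]]
top keeper 0.6 [310. 176.] 28 [[ 0.632 -0.023  0.02 ]]
top tab 0.84 [263. 215.] 281 [[0.479 0.15  0.02 ]]
top tab 0.54 [225. 235.] 114 [[0.401 0.287 0.02 ]]
top tab 0.23 [158. 226.] 3256 [[0.429 0.538 0.02 ]]
top ear_left 0.66 [218. 231.] 80 [[0.415 0.316 0.02 ]]
top ear_left 0.53 [267. 212.] 447 [[0.49  0.136 0.02 ]]
```

View pics/scene0.png

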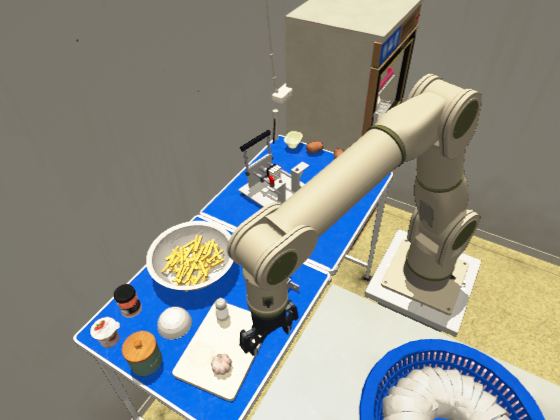

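View pics/top0.png

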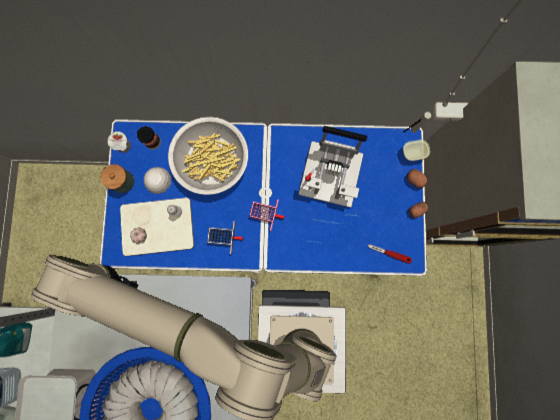

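The top view shows two candidate cassettes, near (265,212) and (222,237), and the cutter at (332,175). I'll enlarge both to tell them apart.

```bash
python3 - <<'E'
import cv2,numpy as np
im=cv2.imread('pics/top0.png')
a=cv2.resize(im[190:260,195:295],None,fx=8,fy=8,interpolation=cv2.INTER_CUBIC)[:,:800]
b=cv2.resize(im[120:215,290:375],None,fx=6,fy=6,interpolation=cv2.INTER_CUBIC)
cv2.imwrite('pics/c1.png',a);cv2.imwrite('pics/c2.png',b)
E
```

```text
(no output)
```

View pics/c1.png

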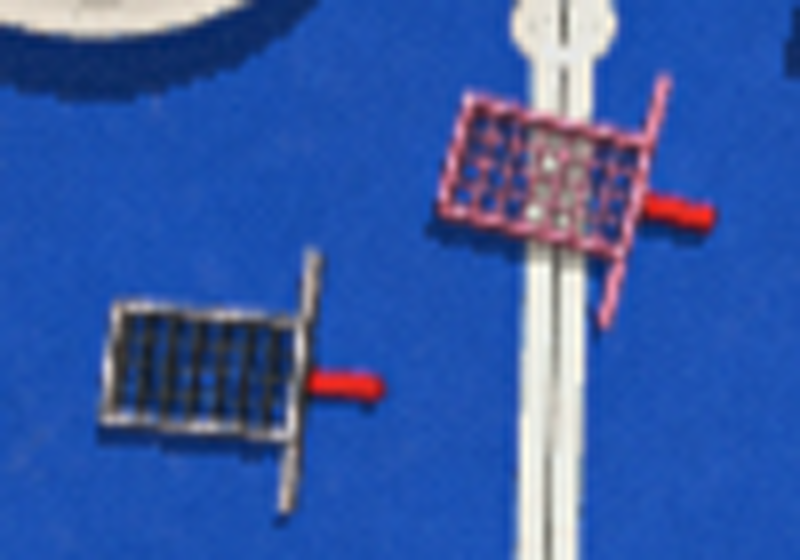

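View pics/c2.png

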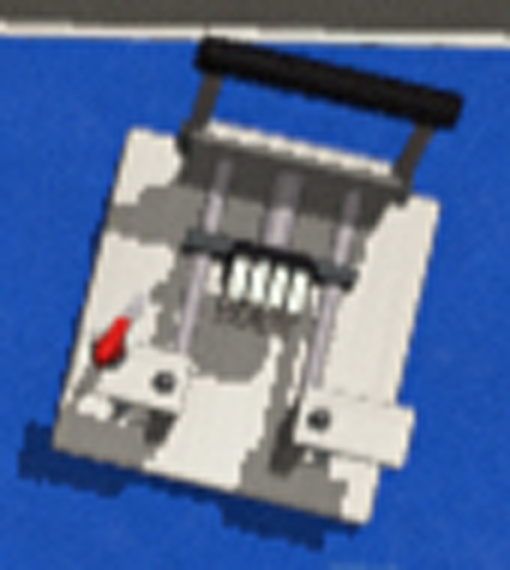

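The real cassette, steel frame with dark blades, is the left one at top-image px ~(222,237). The pink one at (265,212) is a look-alike. I'll move over the real one's tab and turn the gripper.

```bash
python3 -m jog '[{"grip":-1,"slide":[-3.1,-2.4,0],"yaw":0},{"grip":-1,"slide":[-3.1,-2.4,0],"yaw":0},{"grip":-1,"slide":[-3.1,-2.4,0],"yaw":0},{"grip":-1,"slide":[-3.1,-2.4,0],"yaw":0},{"grip":-1,"slide":[-3.1,-2.4,0],"yaw":0},{"grip":-1,"slide":[-3.1,-2.4,0],"yaw":0},{"grip":-1,"slide":[-3.1,-2.4,0],"yaw":0},{"grip":-1,"slide":[-3.1,-2.4,0],"yaw":0}]' 20
python3 -m jog '[{"grip":-1,"slide":[0,0,0],"yaw":0.15},{"grip":-1,"slide":[0,0,0],"yaw":0.15},{"grip":-1,"slide":[0,0,0],"yaw":0.15},{"grip":-1,"slide":[0,0,0],"yaw":0.15},{"grip":-1,"slide":[0,0,0],"yaw":0.15},{"grip":-1,"slide":[0,0,0],"yaw":0.15},{"grip":-1,"slide":[0,0,0],"yaw":0.15},{"grip":-1,"slide":[0,0,0],"yaw":0.15}]'
cat >> h.py <<'E'
def st():
    o=manip.get_obs(); M=R.from_quat(o['ee_rot']).as_matrix()
    print('t',round(float(o['clock']),2),'tcp',np.round(o['position'],4),'yhead',round(np.degrees(np.arctan2(M[1,1],M[0,1])),2),'F',np.round(o['ft_force'],1),'w',round(float(o['grip_width']),3),'gf',round(float(o['grasp_force']),1),'q7',np.round(o['joint_pos'],2)); return o,M
def togo(target):
    o,M=st(); print('tool cm',np.round(M.T@(np.array(target)-o['position'])*100,2))
E
python3 - <<'E'
from h import *
st(); im=manip.camera('wrist'); cv2.imwrite('pics/w1.png',im)
for t in ('cassette','tab','ear_left'):
    for m in manip.masks_of(t,'wrist')[:3]: print(t,m['conf'],np.round(m['centre']),m['region'].sum(),onplane('wrist',m['centre'],.028))
im=manip.camera('top'); cv2.imwrite('pics/t1.png',im)
E
```

```text
clock: 1.4
position: [0.3993, 0.2984, 0.3042]
ee_rot: [0.201, 0.979, 0.0, 0.0]
ft_force: [0.8, 1.1, 0.9]
grip_width: 0.998
grasp_force: 0.0
clock: 2.2
position: [0.3988, 0.2999, 0.304]
ee_rot: [0.722, 0.692, 0.0, -0.0]
ft_force: [-0.1, -0.3, 0.3]
grip_width: 1.0
grasp_force: 0.0
t 2.2 tcp [0.3988 0.2999 0.304 ] yhead -2.36 F [-0.1 -0.3  0.3] w 1.0 gf 0.0 q7 [-0.88  0.05  0.15  1.79 -0.01  1.3  -0.77]
cassette 0.92 [282. 195.] 4313 [[0.39976039 0.28836328 0.028     ]]
cassette 0.65 [356. 300.] 3930 [[0.48747632 0.14924222 0.028     ]]
tab 0.81 [354. 299.] 4032 [[0.48529867 0.15102735 0.028     ]]
tab 0.56 [281. 192.] 4050 [[0.39846507 0.29117006 0.028     ]]
ear_left 0.78 [354. 299.] 3940 [[0.48602305 0.15040827 0.028     ]]
ear_left 0.61 [281. 193.] 4168 [[0.398662   0.29013115 0.028     ]]
```

View pics/w1.png

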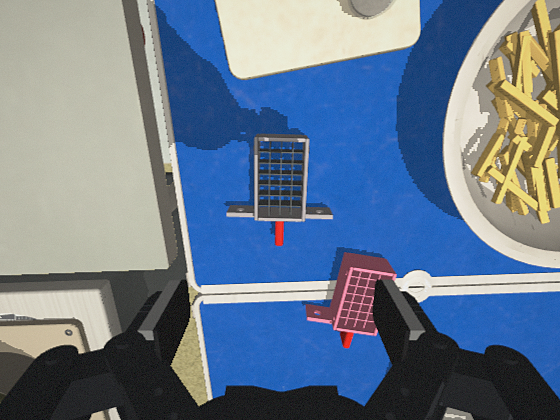

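The wrist picture shows the steel cassette at px (280,180), its red tab at (279,233) pointing down (world −y), and the ears at (240,210) and (320,212). I'll measure the tab and ears from their colours.

```bash
python3 - <<'E'
from h import *
im=cv2.imread('pics/w1.png').astype(int); b,g,r=im[...,0],im[...,1],im[...,2]
red=(r>150)&(g<60)&(b<60); red[:215]=0; red[260:]=0; red[:,:260]=0; red[:,300:]=0
v,u=np.nonzero(red); print(len(u),u.min(),u.max(),v.min(),v.max())
for vv in range(v.min(),v.max()+1,4): s=u[v==vv]; print(vv,s.min(),s.max())
print(onplane('wrist',[[u.mean(),v.max()+.5],[u.mean(),v.min()]],.028).round(4))
# outer corners of the frame's top (h=.04) and foot end
print(onplane('wrist',[[254,135],[309,136],[253,220],[305,221]],.04).round(4))
# ears, z_c=90 side: ends
print(onplane('wrist',[[226,217],[332,219]],.028).round(4))
o=manip.get_obs();T=np.array(manip.calibration('wrist')['camera_from_world']);print((-T[:3,:3].T@T[:3,3]).round(3),T[:3,:3].round(3).tolist())
E
```

```text
171 275 282 222 245
222 276 282
226 276 282
230 275 282
234 275 282
238 275 282
242 275 282
[[0.3939 0.2267 0.028 ]
 [0.3948 0.2561 0.028 ]]
[[0.3733 0.3548 0.04  ]
 [0.4286 0.3521 0.04  ]
 [0.3669 0.2638 0.04  ]
 [0.4241 0.2609 0.04  ]]
[[0.3353 0.264  0.028 ]
 [0.4556 0.2579 0.028 ]]
[0.401 0.385 0.375] [[1.0, -0.03, 0.001], [-0.029, -0.944, 0.328], [-0.009, -0.328, -0.945]]
```

```bash
python3 -c "
from h import *
togo([.3943,.2375,.078])"
```

```text
t 2.45 tcp [0.3988 0.3    0.304 ] yhead -1.76 F [0.1 0.5 0.1] w 1.003 gf 0.0 q7 [-0.88  0.05  0.15  1.79 -0.01  1.3  -0.76]
tool cm [-6.26 -0.26 22.6 ]
```

```bash
python3 -m jog '[{"grip":-1,"slide":[-3.1,-0.15,2],"yaw":0.01},{"grip":-1,"slide":[-3.1,-0.15,2],"yaw":0.01},{"grip":-1,"slide":[0,0,4],"yaw":0},{"grip":-1,"slide":[0,0,4],"yaw":0},{"grip":-1,"slide":[0,0,4],"yaw":0},{"grip":-1,"slide":[0,0,2],"yaw":0},{"grip":-1,"slide":[0,0,0],"yaw":0}]'
python3 -c "
from h import *
im=manip.camera('wrist'); cv2.imwrite('pics/w2.png',im)
togo([.3943,.2375,.078])
b,g,r=im.astype(int).transpose(2,0,1)
red=((r>120)&(g<60)&(b<60)).astype('uint8'); n,l,s,c=cv2.connectedComponentsWithStats(red)
for i in range(1,n):
  if s[i][4]>60: print(s[i],c[i].round(1),onplane('wrist',[[s[i][0],s[i][1]],[s[i][0]+s[i][2],s[i][1]+s[i][3]]],.028).round(4).tolist())
"
```

```text
clock: 3.15
position: [0.3919, 0.2371, 0.1215]
ee_rot: [0.725, 0.688, -0.003, -0.0]
ft_force: [0.3, -0.1, 1.8]
grip_width: 1.002
grasp_force: 0.0
t 3.2 tcp [0.3929 0.2378 0.1233] yhead -3.02 F [0.1 0.1 0.9] w 1.001 gf 0.0 q7 [-0.82  0.17  0.19  2.09 -0.04  0.89 -0.66]
tool cm [-0.01  0.15  4.53]
[277 229  17  49 612] [284.5 249. ] [[0.3915, 0.257, 0.028], [0.3996, 0.2258, 0.028]]
```

```bash
python3 -m jog '[{"grip":-1,"slide":[0,0.2,2.5],"yaw":0},{"grip":-1,"slide":[0,0,1.8],"yaw":0},{"grip":-1,"slide":[0,0,0.2],"yaw":0},{"grip":1,"slide":[0,0,0],"yaw":0},{"grip":1,"slide":[0,0,0],"yaw":0},{"grip":1,"slide":[0,0,0],"yaw":0},{"grip":1,"slide":[0,0,0],"yaw":0},{"grip":1,"slide":[0,0,0],"yaw":0}]' 20
python3 -m jog '[{"grip":1,"slide":[0,0,0],"yaw":0},{"grip":1,"slide":[0,0,0],"yaw":0},{"grip":1,"slide":[0,0,-0.5],"yaw":0},{"grip":1,"slide":[0,0,-0.5],"yaw":0},{"grip":1,"slide":[0,0,0],"yaw":0}]' 
python3 -c "
from h import *
st()"
```

```text
clock: 4.0
position: [0.3954, 0.2382, 0.0793]
ee_rot: [0.726, 0.687, 0.0, -0.0]
ft_force: [-0.6, -0.5, -0.9]
grip_width: 0.144
grasp_force: 0.1
clock: 4.5
position: [0.3954, 0.238, 0.0894]
ee_rot: [0.726, 0.687, 0.0, 0.0]
ft_force: [-0.4, -0.5, -2.7]
grip_width: 0.114
grasp_force: 20.7
t 4.5 tcp [0.3954 0.238  0.0894] yhead -3.16 F [-0.4 -0.5 -2.7] w 0.114 gf 20.7 q7 [-0.81  0.23  0.19  2.1  -0.06  0.81 -0.65]
```

```bash
python3 -m jog '[{"grip":1,"slide":[0,0,-1.2],"yaw":0},{"grip":1,"slide":[0,0,-1.2],"yaw":0},{"grip":1,"slide":[0,0,-1.2],"yaw":0},{"grip":1,"slide":[0,0,-1.2],"yaw":0},{"grip":1,"slide":[0,0,-1.2],"yaw":0},{"grip":1,"slide":[0,0,-1.2],"yaw":0},{"grip":1,"slide":[0,0,0],"yaw":0}]' 
python3 -c "
from h import *
st(); im=manip.camera('wrist'); im2=manip.camera('scene')
cv2.imwrite('pics/w3.png',np.hstack([cv2.resize(im,(400,300)),cv2.resize(im2[200:350,200:400],(400,300))]))
"
```

```text
clock: 5.2
position: [0.396, 0.2386, 0.1628]
ee_rot: [0.726, 0.687, 0.002, 0.0]
ft_force: [0.1, 0.6, -4.3]
grip_width: 0.109
grasp_force: 20.0
t 5.2 tcp [0.396  0.2386 0.1628] yhead -3.15 F [ 0.1  0.6 -4.3] w 0.109 gf 20.0 q7 [-0.83  0.11  0.19  2.05 -0.03  0.98 -0.67]
```

View pics/w3.png

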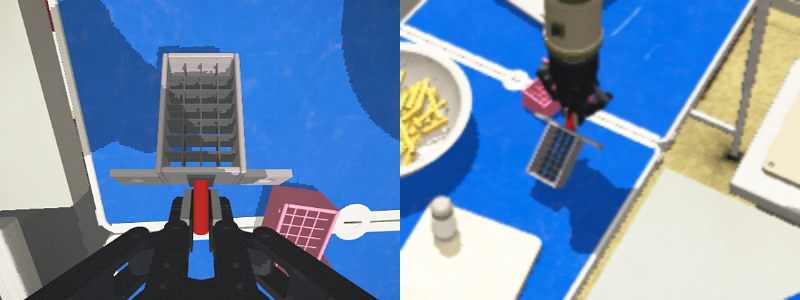

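The cassette is lifted but its tilt is frozen in the pads at about 20° from horizontal. I'll try some brisk upward jerks so that inertia swings it down.

```bash
cat >> h.py <<'E'
def tilt(name):
    """angle of cassette z from horizontal, from the wrist view: fit theta by projecting frame model against grey/red? -> uses tab colour only"""
    im=manip.camera('wrist'); cv2.imwrite(f'pics/{name}.png',im)
    m=manip.masks_of('cassette','wrist')
    for k in m[:2]:
        v,u=np.nonzero(k['region']); print(name,round(k['conf'],2),u.min(),u.max(),v.min(),v.max())
E
python3 -c "
from h import *
tilt('a0')"
python3 -m jog '[{"grip":1,"slide":[0,0,-5],"yaw":0},{"grip":1,"slide":[0,0,-5],"yaw":0},{"grip":1,"slide":[0,0,-2],"yaw":0},{"grip":1,"slide":[0,0,2],"yaw":0},{"grip":1,"slide":[0,0,4],"yaw":0},{"grip":1,"slide":[0,0,-4],"yaw":0},{"grip":1,"slide":[0,0,-4],"yaw":0},{"grip":1,"slide":[0,0,0],"yaw":0}]' 
python3 -c "
from h import *
tilt('a1');st()"
```

```text
a0 0.93 155 408 74 328
a0 0.84 369 479 259 383
clock: 6.2
position: [0.3968, 0.239, 0.305]
ee_rot: [0.726, 0.687, 0.003, 0.0]
ft_force: [-0.8, 1.8, -4.2]
grip_width: 0.112
grasp_force: 20.7
a1 0.66 336 405 206 308
a1 0.59 168 395 164 349
t 6.3 tcp [0.3954 0.2381 0.3008] yhead -3.15 F [-0.3  1.8 -5.9] w 0.112 gf 20.7 q7 [-0.84 -0.04  0.19  1.89  0.01  1.29 -0.7 ]
```

The jerks work: the foot's top row went from 74 to 164. I'll repeat them.

```bash

python3 -m jog '[{"grip":1,"slide":[0,0,2],"yaw":0},{"grip":1,"slide":[0,0,4],"yaw":0},{"grip":1,"slide":[0,0,4],"yaw":0},{"grip":1,"slide":[0,0,-5],"yaw":0},{"grip":1,"slide":[0,0,-5],"yaw":0},{"grip":1,"slide":[0,0,5],"yaw":0},{"grip":1,"slide":[0,0,-5],"yaw":0},{"grip":1,"slide":[0,0,0],"yaw":0}]' 
python3 -c "
from h import *
tilt('a2');st()"
python3 -m jog '[{"grip":1,"slide":[0,0,2],"yaw":0},{"grip":1,"slide":[0,0,4],"yaw":0},{"grip":1,"slide":[0,0,4],"yaw":0},{"grip":1,"slide":[0,0,-5],"yaw":0},{"grip":1,"slide":[0,0,-5],"yaw":0},{"grip":1,"slide":[0,0,5],"yaw":0},{"grip":1,"slide":[0,0,-5],"yaw":0},{"grip":1,"slide":[0,0,0],"yaw":0}]' 
python3 -c "
from h import *
tilt('a3');st()
a=[cv2.resize(cv2.imread('pics/a%d.png'%i),(400,300)) for i in (1,3)]
cv2.imwrite('pics/a13.png',np.hstack(a))"
```

```text
clock: 7.1
position: [0.3941, 0.237, 0.3]
ee_rot: [0.726, 0.687, -0.002, -0.0]
ft_force: [1.3, -0.7, -1.6]
grip_width: 0.107
grasp_force: 20.7
a2 0.89 170 393 191 355
a2 0.72 339 409 204 289
t 7.2 tcp [0.3951 0.2379 0.2998] yhead -3.15 F [-0.5  0.7 -4.2] w 0.11 gf 20.6 q7 [-0.84 -0.04  0.2   1.89  0.01  1.29 -0.7 ]
clock: 8.0
position: [0.3945, 0.2374, 0.3005]
ee_rot: [0.726, 0.687, -0.001, -0.0]
ft_force: [1.5, 0.7, -3.0]
grip_width: 0.112
grasp_force: 21.0
a3 0.81 337 408 206 289
a3 0.56 171 392 198 356
t 8.1 tcp [0.3954 0.2382 0.3002] yhead -3.15 F [ 0.   0.5 -4.3] w 0.111 gf 20.9 q7 [-0.85 -0.04  0.2   1.89  0.01  1.29 -0.7 ]
```

View pics/a13.png

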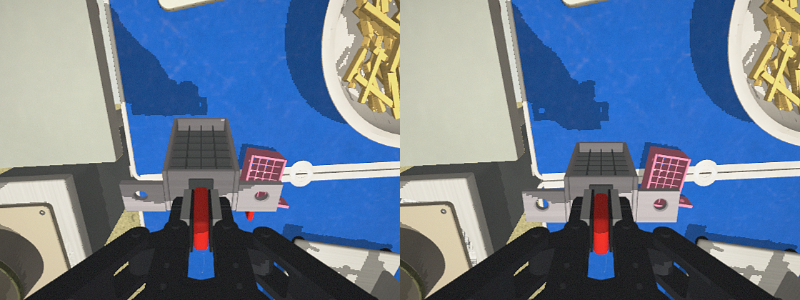

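The right frame (a3) shows the cassette hanging further down: foot edge at row ~200, ears at rows 266 to 308 (full scale). I'll fit its pose.

```bash
cat >> h.py <<'E'
from scipy.optimize import least_squares
def fitpose(cam,obj,uv,r0,t0):
    obj=np.array(obj,float)/1000; uv=np.array(uv,float)
    f=lambda p:(proj(cam,R.from_rotvec(p[:3]).apply(obj)+p[3:])-uv).ravel()
    s=least_squares(f,np.r_[r0,t0],loss='soft_l1'); M=R.from_rotvec(s.x[:3]).as_matrix()
    print('res',f(s.x).reshape(-1,2).round(1).tolist()); return M,s.x[3:]
E
python3 - <<'E'
from h import *
obj=[[-20,28,0],[-20,-28,0],[-20,28,90],[-20,-28,90],[-8,-60,90],[20,-60,90],[-8,60,90],[20,60,90]]
uv=np.array([[222,143],[178,143],[230,170],[165,170],[123,190],[125,219],[278,190],[277,221]])*1.4
M0=np.c_[[0,-1,0],[1,0,0],[0,0,1]]
M,t=fitpose('wrist',obj,uv,R.from_matrix(M0).as_rotvec(),[.395,.25,.13])
print(M.round(3),t.round(4),'tilt deg',np.degrees(np.arccos(M[2,2])),'grip in obj',(M.T@(manip.get_obs()['position']-[0,0,.054]-t)).round(4))
E
```

```text
res [[6.8, 0.6], [-1.3, 0.2], [10.0, 5.2], [-3.0, 4.5], [-0.8, -3.7], [1.3, -0.2], [0.7, -1.9], [-2.7, -0.6]]
[[-0.053  0.998 -0.02 ]
 [-0.998 -0.053  0.037]
 [ 0.036  0.022  0.999]] [0.3962 0.2286 0.1219] tilt deg 2.4042474752549867 grip in obj [-0.005   0.0015  0.1245]
```

```bash

python3 -m jog '[{"grip":1,"slide":[1.5,0,1.5],"yaw":0},{"grip":1,"slide":[2,0,3],"yaw":0},{"grip":1,"slide":[1,0,3],"yaw":0},{"grip":1,"slide":[0,0,2.5],"yaw":0},{"grip":1,"slide":[0,0,1],"yaw":0},{"grip":1,"slide":[0,0,0.5],"yaw":0},{"grip":1,"slide":[0,0,0.3],"yaw":0},{"grip":1,"slide":[0,0,0],"yaw":0}]' 
python3 -m jog '[{"grip":1,"slide":[0,0,0.3],"yaw":0},{"grip":1,"slide":[0,0,0],"yaw":0}]' 
python3 -c "
from h import *
tilt('b0');st();im=manip.camera('scene');cv2.imwrite('pics/b.png',np.hstack([cv2.resize(cv2.imread('pics/b0.png'),(400,300)),cv2.resize(im[200:320,210:370],(400,300))]))"
```

```text
clock: 8.9
position: [0.3982, 0.2831, 0.1835]
ee_rot: [0.726, 0.687, 0.001, -0.0]
ft_force: [0.5, -0.4, -4.5]
grip_width: 0.107
grasp_force: 20.9
clock: 9.1
position: [0.3979, 0.2831, 0.1803]
ee_rot: [0.726, 0.687, 0.0, -0.0]
ft_force: [-0.9, 0.1, -3.2]
grip_width: 0.11
grasp_force: 20.9
b0 0.83 360 453 297 419
b0 0.58 171 391 197 356
t 9.2 tcp [0.3979 0.283  0.1803] yhead -3.16 F [ 1.   0.2 -3.5] w 0.107 gf 20.9 q7 [-0.87  0.14  0.17  1.97 -0.03  1.03 -0.74]
```

View pics/b.png

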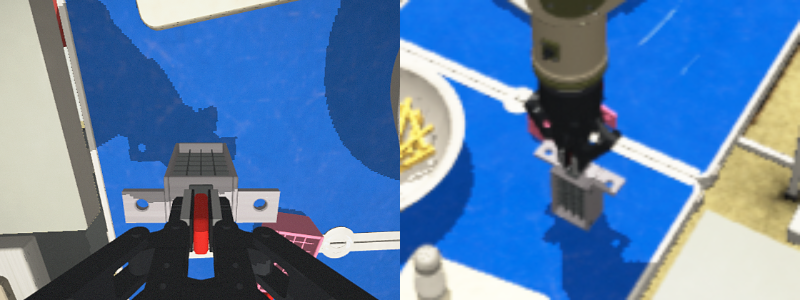

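It is nearly upright, held just above the table. I'll lower it until it touches.

```bash

for i in 1 2 3 4; do python3 -m jog '[{"grip":1,"slide":[0,0,0.2],"yaw":0},{"grip":1,"slide":[0,0,0],"yaw":0}]' | egrep 'pos|ft_f'; done
```

```text
position: [0.3977, 0.2829, 0.1777]
ft_force: [-0.3, -0.1, -4.5]
position: [0.3981, 0.2836, 0.177]
ft_force: [-2.7, -0.1, 5.9]
position: [0.3986, 0.2843, 0.1767]
ft_force: [-6.5, -3.2, 23.3]
position: [0.3989, 0.285, 0.1756]
ft_force: [-8.2, -2.8, 29.4]
```

```bash

python3 -m jog '[{"grip":1,"slide":[0,0,-0.4],"yaw":0},{"grip":1,"slide":[0,0,0],"yaw":0}]' | egrep 'pos|ft_f'
python3 -m jog '[{"grip":0.72,"slide":[0,0,0],"yaw":0},{"grip":0.65,"slide":[0,0,0],"yaw":0},{"grip":0.55,"slide":[0,0,0],"yaw":0},{"grip":0.4,"slide":[0,0,0],"yaw":0},{"grip":0.4,"slide":[0,0,0],"yaw":0},{"grip":0.4,"slide":[0,0,0],"yaw":0},{"grip":0.4,"slide":[0,0,0],"yaw":0}]'
python3 -c "
from h import *
tilt('c0');st();im=manip.camera('scene');cv2.imwrite('pics/c.png',np.hstack([cv2.resize(cv2.imread('pics/c0.png'),(400,300)),cv2.resize(im[200:320,210:370],(400,300))]))"
```

```text
position: [0.3979, 0.2831, 0.1763]
ft_force: [0.5, -0.1, -4.5]
clock: 10.95
position: [0.3978, 0.283, 0.1759]
ee_rot: [0.726, 0.687, 0.0, -0.0]
ft_force: [-0.8, 0.2, 0.3]
grip_width: 0.296
grasp_force: 0.0
c0 0.73 171 391 204 361
c0 0.58 368 456 299 419
t 11.05 tcp [0.3978 0.283  0.1759] yhead -3.15 F [0.3 0.2 0.8] w 0.3 gf 0.0 q7 [-0.87  0.15  0.17  1.98 -0.03  1.02 -0.74]
```

View pics/c.png

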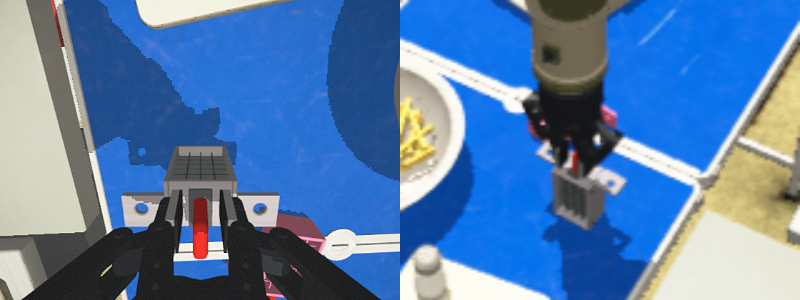

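It stands upright by itself, released, with the ear holes at px (197,292) and (364,292) full scale. I'll measure its pose exactly and find the tab in the gripper frame.

```bash
python3 - <<'E'
from h import *
im=cv2.imread('pics/c0.png'); H=cv2.cvtColor(im,cv2.COLOR_BGR2HSV)
def hole(u,v):
    w=im[v-14:v+15,u-14:u+15].astype(int); m=((H[v-14:v+15,u-14:u+15,1]>90)).astype('uint8')
    n,l,s,c=cv2.connectedComponentsWithStats(m); i=l[14,14]; print(s[i],c[i]); return [u-14+c[i][0],v-14+c[i][1]]
hs=[hole(197,291),hole(364,291)]; P=onplane('wrist',hs,.09); print(P)
d=P[1]-P[0]; print(np.linalg.norm(d),'heading yc',np.degrees(np.arctan2(d[1],d[0])))
y=d/np.linalg.norm(d); x=np.cross(y,[0,0,1]); mid=P.mean(0); print('xc',x,'origin',(mid-.004*x).round(4),'tab',(mid+.002*x).round(4))
E
```

```text
[  8   7  16  12 144] [15.42361111 12.52777778]
[  5   7  16  12 141] [12.31914894 12.53900709]
[[0.35111694 0.27229329 0.09      ]
 [0.44215914 0.26728878 0.09      ]]
0.09117963848755166 heading yc -3.146331570912223
xc [-0.05488625 -0.99849261  0.        ] origin [0.3969 0.2738 0.09  ] tab [0.3965 0.2678 0.09  ]
```

```bash
python3 - <<'E'
from h import *
P=onplane('top',[[317.2,183.7],[343.3,190]],.141); print(P); d=P[0]-P[1]; print(np.linalg.norm(d),np.degrees(np.arctan2(d[1],d[0])),P.mean(0))
togo([.3967,.268,.169])
E
python3 -m jog '[{"grip":0.4,"slide":[-0.8,0,0],"yaw":0},{"grip":0.4,"slide":[-0.7,-0.05,0.3],"yaw":0},{"grip":0.4,"slide":[0,0,0.4],"yaw":0},{"grip":0.4,"slide":[0,0,0],"yaw":0}]'
```

```text
[[ 0.57906194 -0.04086688  0.141     ]
 [ 0.5590917  -0.1315907   0.141     ]]
0.0928957607071022 77.58595827229433 [ 0.56907682 -0.08622879  0.141     ]
t 11.1 tcp [0.3978 0.283  0.1759] yhead -3.15 F [-0.2  0.2  0.5] w 0.297 gf 0.0 q7 [-0.87  0.15  0.17  1.98 -0.03  1.02 -0.74]
tool cm [-1.5  -0.03  0.69]
clock: 11.5
position: [0.3962, 0.2675, 0.1683]
ee_rot: [0.726, 0.687, -0.0, -0.0]
ft_force: [-0.2, -0.5, 0.0]
grip_width: 0.302
grasp_force: 0.0
```

```bash

python3 -m jog '[{"grip":1,"slide":[0,0,0],"yaw":0},{"grip":1,"slide":[0,0,0],"yaw":0},{"grip":1,"slide":[0,0,0],"yaw":0},{"grip":1,"slide":[0,0,0],"yaw":0},{"grip":1,"slide":[0,0,-1],"yaw":0},{"grip":1,"slide":[0,0,-2],"yaw":0},{"grip":1,"slide":[0,0,-3],"yaw":0},{"grip":1,"slide":[0,0,-3],"yaw":0}]' 60
python3 -m jog '[{"grip":1,"slide":[0,0,-3],"yaw":-0.14},{"grip":1,"slide":[0,0,-3],"yaw":-0.14},{"grip":1,"slide":[0,0,-3],"yaw":-0.14},{"grip":1,"slide":[0,0,0],"yaw":-0.14},{"grip":1,"slide":[0,0,0],"yaw":-0.14},{"grip":1,"slide":[0,0,0],"yaw":-0.14},{"grip":1,"slide":[0,0,0],"yaw":-0.14},{"grip":1,"slide":[0,0,0],"yaw":-0.14}]'
python3 -m jog '[{"grip":1,"slide":[0,0,0],"yaw":-0.14},{"grip":1,"slide":[0,0,0],"yaw":-0.14},{"grip":1,"slide":[0,0,0],"yaw":0}]'
python3 -c "
from h import *
togo([.432,-.056,.35])"
```

```text
clock: 12.3
position: [0.3959, 0.2676, 0.26]
ee_rot: [0.726, 0.687, -0.001, -0.0]
ft_force: [0.5, -0.4, -4.4]
grip_width: 0.106
grasp_force: 58.7
clock: 13.1
position: [0.3961, 0.2677, 0.3491]
ee_rot: [0.247, 0.969, -0.0, -0.0]
ft_force: [-0.4, 0.6, -4.2]
grip_width: 0.107
grasp_force: 58.7
clock: 13.4
position: [0.3961, 0.2678, 0.3491]
ee_rot: [0.111, 0.994, -0.0, -0.0]
ft_force: [-0.3, -0.2, -4.5]
grip_width: 0.108
grasp_force: 58.7
t 13.4 tcp [0.3961 0.2678 0.3491] yhead 77.2 F [-0.3 -0.2 -4.5] w 0.108 gf 58.7 q7 [-0.88 -0.02  0.19  1.77  0.    1.39  0.65]
tool cm [-10.67 -30.78  -0.08]
```

```bash

python3 -m jog '[{"grip":1,"slide":[-1,-2.8,0],"yaw":0},{"grip":1,"slide":[-1.5,-4.6,0],"yaw":0},{"grip":1,"slide":[-1.6,-4.6,0],"yaw":0},{"grip":1,"slide":[-1.6,-4.6,0],"yaw":0},{"grip":1,"slide":[-1.6,-4.6,0],"yaw":0},{"grip":1,"slide":[-1.6,-4.6,0],"yaw":0},{"grip":1,"slide":[-1.6,-4.6,0],"yaw":0},{"grip":1,"slide":[0,0,0],"yaw":0}]'
python3 -c "
from h import *
st();tilt('d0')"
```

```text
clock: 14.2
position: [0.4303, -0.0586, 0.3495]
ee_rot: [0.12, 0.993, -0.0, 0.0]
ft_force: [-0.7, 0.7, -5.0]
grip_width: 0.109
grasp_force: 59.8
t 14.2 tcp [ 0.4303 -0.0586  0.3495] yhead 76.24 F [-0.7  0.7 -5. ] w 0.109 gf 59.8 q7 [-0.6  -0.18  0.57  1.88  0.1   1.41  1.27]
d0 0.83 388 506 132 228
```

View pics/d0.png

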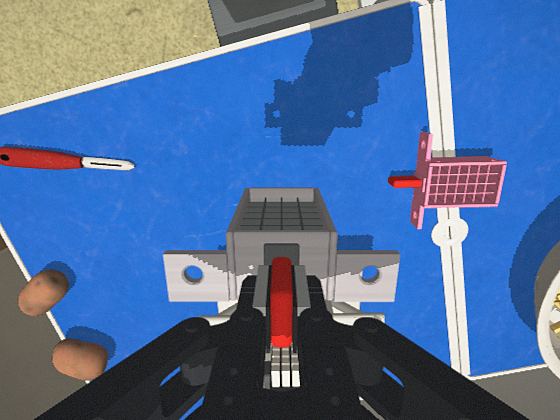

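The wrist camera looks back towards the robot, so the cutter is hidden behind the gripper. The ear holes are well visible at (193,273) and (370,272). I'll work out a hover pose from which the studs show above the held cassette.

```bash
python3 - <<'E'
from h import *
o,M=st(); 
hs=[]
im=cv2.imread('pics/d0.png'); S=cv2.cvtColor(im,cv2.COLOR_BGR2HSV)[...,1]
for u,v in ((193,273),(370,273)):
    n,l,s,c=cv2.connectedComponentsWithStats((S[v-16:v+17,u-16:u+17]>90).astype('uint8')); i=l[16,16]; print(s[i],c[i]); hs.append([u-16+c[i][0],v-16+c[i][1]])
P=onplane('wrist',hs,o['position'][2]-.1683+.09); L=(P-o['position'])@M; print('holes in tool frame',L.round(4), np.linalg.norm(P[1]-P[0]))
S0=np.array([[.579,-.041,.141],[.559,-.132,.141],[.60,-.0,.17]])
xc=np.array([.977,-.215,0])
for D in (.08,.1,.12,.14):
    for z in (.42,.44):
        tgt=np.array([.569,-.086,z])+D*xc; print(D,z,proj('wrist',S0-(tgt-o['position'])).round(0).tolist())
togo(np.array([.569,-.086,.43])+.1*xc)
E
```

```text
t 14.3 tcp [ 0.4304 -0.0528  0.3491] yhead 76.69 F [ 1.2  0.5 -4.4] w 0.106 gf 59.8 q7 [-0.61 -0.18  0.56  1.88  0.1   1.41  1.27]
[  9   9  17  13 171] [16.66666667 14.88888889]
[  8   9  16  13 163] [15.25153374 14.85889571]
holes in tool frame [[ 0.0018 -0.0449  0.0783]
 [ 0.0018  0.0463  0.0783]] 0.09114728364227878
0.08 0.42 [[324.0, 106.0], [233.0, 108.0], [374.0, 119.0]]
0.08 0.44 [[322.0, 106.0], [236.0, 108.0], [369.0, 118.0]]
0.1 0.42 [[325.0, 85.0], [232.0, 87.0], [376.0, 97.0]]
0.1 0.44 [[322.0, 86.0], [234.0, 88.0], [370.0, 97.0]]
0.12 0.42 [[325.0, 63.0], [230.0, 65.0], [378.0, 73.0]]
0.12 0.44 [[323.0, 66.0], [233.0, 67.0], [372.0, 75.0]]
0.14 0.42 [[326.0, 41.0], [229.0, 42.0], [380.0, 49.0]]
0.14 0.44 [[323.0, 44.0], [232.0, 46.0], [374.0, 52.0]]
t 14.3 tcp [ 0.4304 -0.0528  0.3491] yhead 76.69 F [ 1.2  0.5 -4.4] w 0.106 gf 59.8 q7 [-0.61 -0.18  0.56  1.88  0.1   1.41  1.27]
tool cm [-24.25   0.12  -8.1 ]
```

```bash

python3 -m jog '[{"grip":1,"slide":[-1,0,-3],"yaw":0},{"grip":1,"slide":[-3,0,-3],"yaw":0},{"grip":1,"slide":[-4,0,0],"yaw":0},{"grip":1,"slide":[-4,0,0],"yaw":0},{"grip":1,"slide":[-4,0,0],"yaw":0},{"grip":1,"slide":[-4,0,0],"yaw":0},{"grip":1,"slide":[-2.2,0,0],"yaw":0},{"grip":1,"slide":[0,0,0],"yaw":0}]'
python3 -m jog '[{"grip":1,"slide":[0,0,0],"yaw":0},{"grip":1,"slide":[0,0,0],"yaw":0}]' >/dev/null
python3 -c "
from h import *
st();tilt('e0');print(proj('wrist',[[.579,-.041,.141],[.559,-.132,.141],[.60,-.0,.17]]).round(0))
im=cv2.imread('pics/e0.png')[60:180,180:420]; cv2.imwrite('pics/e.png',cv2.resize(im,(800,400),interpolation=cv2.INTER_CUBIC))"
```

```text
clock: 15.1
position: [0.6493, -0.0996, 0.4061]
ee_rot: [0.113, 0.994, -0.0, -0.002]
ft_force: [-1.4, -0.3, -4.3]
grip_width: 0.108
grasp_force: 59.8
t 15.3 tcp [ 0.6466 -0.1006  0.409 ] yhead 77.06 F [ 0.5  0.4 -3.7] w 0.104 gf 59.8 q7 [-0.39  0.43  0.71  1.22 -0.28  1.59  1.61]
e0 0.87 386 500 0 51
e0 0.78 164 399 187 346
[[324. 108.]
 [230. 109.]
 [375. 121.]]
```

View pics/e.png

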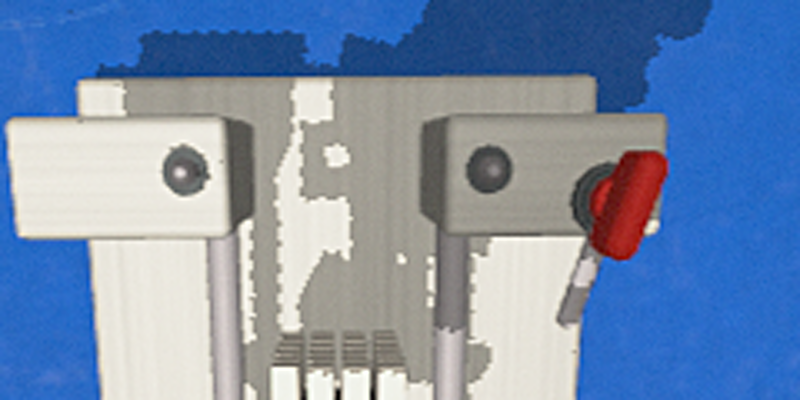

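The studs show at full-image px (235.3,110.8) and (326.6,110.6), and the red keeper at (369,121). Next I'll compute the seat pose and the offset needed.

```bash
cat > m.py <<'E'
from h import *
def blobs(im,pts,w=14):
    out=[]; g=cv2.GaussianBlur(cv2.cvtColor(im,cv2.COLOR_BGR2GRAY),(3,3),0).astype(float)
    for u,v in pts:
        W=g[v-w:v+w+1,u-w:u+w+1]; m=(W<110).astype('uint8'); n,l,s,c=cv2.connectedComponentsWithStats(m)
        i=max(range(1,n),key=lambda k:s[k][4]*(np.hypot(*(c[k]-w))<5)); out.append([u-w+c[i][0],v-w+c[i][1]]); print('blob',s[i],np.round(out[-1],1))
    return out
E
python3 - <<'E'
from m import *
o,M=st(); im=cv2.imread('pics/e0.png')
b=blobs(im,[(235,111),(327,111)],9)
for z in (.135,.14):
    P=onplane('wrist',b,z); d=P[1]-P[0]; print(z,P.round(4).tolist(),np.linalg.norm(d).round(4),'yhead',np.degrees(np.arctan2(d[1],d[0])).round(2),'mid',P.mean(0).round(4))
S=cv2.cvtColor(im,cv2.COLOR_BGR2HSV)[...,1]; 
u=[193,370];hs=[]
g=im[255:290,170:400]; cv2.imwrite('pics/eh.png',g)
T=np.array(manip.calibration('wrist')['camera_from_world']); print('cam',(-T[:3,:3].T@T[:3,3]).round(4))
print(onplane('wrist',[[369,121]],.175))
E
```

```text
t 15.4 tcp [ 0.6465 -0.1008  0.4095] yhead 77.07 F [ 0.3  0.2 -4.5] w 0.111 gf 59.8 q7 [-0.39  0.43  0.72  1.22 -0.28  1.59  1.61]
blob [ 4  4 12 11 61] [235.7 110.7]
blob [  2   2  14  14 145] [326.2 110.5]
0.135 [[0.5621, -0.1276, 0.135], [0.5824, -0.0381, 0.135]] 0.0918 yhead 77.2 mid [ 0.5722 -0.0829  0.135 ]
0.14 [[0.5621, -0.1269, 0.14], [0.5821, -0.0388, 0.14]] 0.0904 yhead 77.2 mid [ 0.5721 -0.0829  0.14  ]
cam [ 0.5634 -0.0816  0.4801]
[[ 0.59777414 -0.00692528  0.175     ]]
```

```bash
python3 -c "
from h import *
togo([.5724,-.0837,.245])"
```

```text
t 15.4 tcp [ 0.6465 -0.1008  0.4095] yhead 77.07 F [ 0.3  0.2 -4.5] w 0.111 gf 59.8 q7 [-0.39  0.43  0.72  1.22 -0.28  1.59  1.61]
tool cm [ 7.620e+00 -1.000e-02  1.644e+01]
```

```bash

python3 -m jog '[{"grip":1,"slide":[2,0,0],"yaw":0},{"grip":1,"slide":[3,0,0],"yaw":0},{"grip":1,"slide":[2.6,0,0],"yaw":0},{"grip":1,"slide":[0,0,2],"yaw":0},{"grip":1,"slide":[0,0,3],"yaw":0},{"grip":1,"slide":[0,0,3],"yaw":0},{"grip":1,"slide":[0,0,1],"yaw":0},{"grip":1,"slide":[0,0,0],"yaw":0}]'
python3 -c "
from h import *
togo([.5724,-.0837,.245])"
```

```text
clock: 16.2
position: [0.5723, -0.0841, 0.3184]
ee_rot: [0.113, 0.994, 0.0, -0.001]
ft_force: [0.7, 0.7, -2.9]
grip_width: 0.109
grasp_force: 59.6
t 16.2 tcp [ 0.5723 -0.0841  0.3184] yhead 77.08 F [ 0.7  0.7 -2.9] w 0.109 gf 59.6 q7 [-0.53  0.26  0.72  1.6  -0.17  1.35  1.56]
tool cm [-0.01  0.04  7.34]
```

```bash

python3 -m jog '[{"grip":1,"slide":[0,0.03,1.5],"yaw":0},{"grip":1,"slide":[0,0,2],"yaw":0},{"grip":1,"slide":[0,0,2],"yaw":0},{"grip":1,"slide":[0,0,1],"yaw":0},{"grip":1,"slide":[0,0,0.6],"yaw":0},{"grip":1,"slide":[0,0,0],"yaw":0},{"grip":1,"slide":[0,0,0],"yaw":0}]'
python3 -c "
from h import *
togo([.5724,-.0837,.245]); tilt('f0')
im=cv2.imread('pics/f0.png')[235:320,150:410]; cv2.imwrite('pics/f.png',cv2.resize(im,(780,255),interpolation=cv2.INTER_CUBIC))"
```

```text
clock: 16.9
position: [0.5735, -0.0844, 0.2488]
ee_rot: [0.113, 0.994, 0.0, 0.001]
ft_force: [1.3, -0.7, -3.2]
grip_width: 0.105
grasp_force: 59.6
t 16.9 tcp [ 0.5735 -0.0844  0.2488] yhead 77.05 F [ 1.3 -0.7 -3.2] w 0.105 gf 59.6 q7 [-0.51  0.31  0.7   1.69 -0.21  1.21  1.59]
tool cm [0.12 0.04 0.38]
f0 0.72 432 559 0 116
f0 0.59 163 400 187 347
```

View pics/f.png

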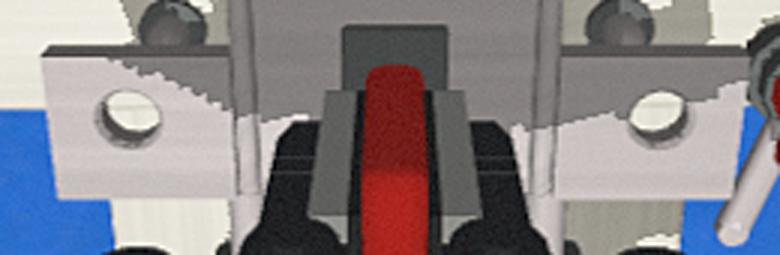

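I have now used more pictures than the 10 allowed, so from here I'll work with numbers only. This crop shows the studs at full px (207,242) and (357,242), and the ear holes at (193.7,274) and (369.3,274). I'll compare these with projections.

```bash
python3 - <<'E'
from m import *
o,M=st(); p=o['position']
im=cv2.imread('pics/f0.png')
seat=np.array([.5722,-.0829]); yc=np.array([np.cos(np.radians(77.2)),np.sin(np.radians(77.2))])
for z in (.136,.141,.147): print(z,proj('wrist',[np.r_[seat+s*.046*yc,z] for s in (-1,1)]).round(1).tolist())
b=[(207.3,242),(356.7,242)]
for z in (.136,.141,.147):
    P=onplane('wrist',b,z); print(z,P.round(4).tolist(),np.linalg.norm(P[1]-P[0]).round(4),'mid',P.mean(0).round(4))
# predicted hole outlines with hole centre at tool (0.0004,0.0007)
for hx in (-.001,.0004,.002):
  print(hx,[proj('wrist',[p+M@np.array([hx,.0007+s*.046,dz])])[0].round(1).tolist() for s in(-1,1) for dz in (.0783,.0833)])
E
```

```text
t 17.0 tcp [ 0.5735 -0.0843  0.2488] yhead 77.06 F [ 0.7 -0.1 -5.1] w 0.107 gf 59.6 q7 [-0.51  0.31  0.7   1.69 -0.21  1.21  1.59]
0.136 [[207.6, 244.4], [356.1, 244.1]]
0.141 [[205.9, 247.9], [357.9, 247.5]]
0.147 [[203.6, 252.2], [360.2, 251.9]]
0.136 [[0.5604, -0.1275, 0.136], [0.5811, -0.0375, 0.136]] 0.0923 mid [ 0.5707 -0.0825  0.136 ]
0.141 [[0.5585, -0.1258, 0.141], [0.5786, -0.0382, 0.141]] 0.0898 mid [ 0.5685 -0.082   0.141 ]
0.147 [[0.5562, -0.1237, 0.147], [0.5756, -0.0391, 0.147]] 0.0868 mid [ 0.5659 -0.0814  0.147 ]
-0.001 [[193.3, 276.6], [195.7, 271.8], [369.6, 276.6], [367.2, 271.8]]
0.0004 [[193.1, 274.2], [195.5, 269.5], [369.8, 274.2], [367.4, 269.5]]
0.002 [[192.8, 271.5], [195.2, 266.8], [370.1, 271.5], [367.7, 266.8]]
```

The studs and holes agree with my estimate to about 1–2 mm. I'll correct the residual and lower while watching the force.

```bash

python3 -m jog '[{"grip":1,"slide":[0.12,0.05,0.5],"yaw":0},{"grip":1,"slide":[0,0,0.6],"yaw":0},{"grip":1,"slide":[0,0,0.3],"yaw":0},{"grip":1,"slide":[0,0,0],"yaw":0},{"grip":1,"slide":[0,0,0],"yaw":0}]' | egrep 'pos|ft_f'
python3 -c "
from h import *
togo([.5724,-.0837,.2183])"
python3 -m jog '[{"grip":1,"slide":[0,0,0.3],"yaw":0},{"grip":1,"slide":[0,0,0],"yaw":0},{"grip":1,"slide":[0,0,0],"yaw":0}]' | egrep 'pos|ft_f'
python3 -m jog '[{"grip":1,"slide":[0,0,0.3],"yaw":0},{"grip":1,"slide":[0,0,0],"yaw":0},{"grip":1,"slide":[0,0,0],"yaw":0}]' | egrep 'pos|ft_f'
```

```text
position: [0.572, -0.0835, 0.2338]
ft_force: [0.5, 0.4, -4.2]
t 17.5 tcp [ 0.572  -0.0835  0.2338] yhead 77.06 F [ 0.5  0.4 -4.2] w 0.104 gf 59.8 q7 [-0.51  0.32  0.7   1.71 -0.22  1.19  1.59]
tool cm [-0.04 -0.01  1.55]
position: [0.572, -0.0834, 0.2308]
ft_force: [-0.6, 0.7, -4.5]
position: [0.572, -0.0834, 0.2278]
ft_force: [0.4, -0.1, -4.1]
```

```bash

for i in 1 2; do python3 -m jog '[{"grip":1,"slide":[0,0,0.25],"yaw":0},{"grip":1,"slide":[0,0,0],"yaw":0},{"grip":1,"slide":[0,0,0],"yaw":0}]' | egrep 'pos|ft_f'; done
```

```text
position: [0.572, -0.0834, 0.2253]
ft_force: [-0.3, 0.2, -4.1]
position: [0.572, -0.0834, 0.2228]
ft_force: [0.8, -0.3, -4.1]
```

```bash

for i in 1 2 3; do python3 -m jog '[{"grip":1,"slide":[0,0,0.2],"yaw":0},{"grip":1,"slide":[0,0,0],"yaw":0},{"grip":1,"slide":[0,0,0],"yaw":0}]' | egrep 'pos|ft_f'; done
```

```text
position: [0.572, -0.0834, 0.2208]
ft_force: [-0.0, -0.5, -5.1]
position: [0.572, -0.0834, 0.2188]
ft_force: [0.2, -0.2, -4.8]
position: [0.5722, -0.0835, 0.2182]
ft_force: [-6.5, 1.7, 9.8]
```

Contact came at exactly the expected home height (0.218). I'll release and check.

```bash

python3 -m jog '[{"grip":1,"slide":[0,0,-0.1],"yaw":0},{"grip":0.72,"slide":[0,0,0],"yaw":0},{"grip":0.6,"slide":[0,0,0],"yaw":0},{"grip":0.4,"slide":[0,0,0],"yaw":0},{"grip":0.4,"slide":[0,0,0],"yaw":0},{"grip":0.4,"slide":[0,0,0],"yaw":0},{"grip":0.4,"slide":[0,0,0],"yaw":0}]' 20
python3 -m jog '[{"grip":0.4,"slide":[0,0,-3],"yaw":0},{"grip":0.4,"slide":[0,0,-3],"yaw":0},{"grip":0.4,"slide":[0,0,-3],"yaw":0},{"grip":0.4,"slide":[0,0,-2],"yaw":0},{"grip":0.4,"slide":[0,0,-1],"yaw":0},{"grip":0.4,"slide":[-1,0,0],"yaw":0},{"grip":0.4,"slide":[0,0,0],"yaw":0}]' 
python3 - <<'E'
from m import *
o,M=st(); im=manip.camera('wrist'); cv2.imwrite('pics/g0.png',im)
seat=np.array([.5722,-.0829]); yc=np.array([np.cos(np.radians(77.2)),np.sin(np.radians(77.2))]); xc=np.array([yc[1],-yc[0]])
q=[np.r_[seat+s*.046*yc,.143] for s in(-1,1)]; uv=proj('wrist',q); print('expected stud px',uv.round(1).tolist())
# expected tab-top centre (z .05+.126)
print('expected tab top',proj('wrist',[np.r_[seat+.002*xc,.176]]).round(1))
b,g,r=im.astype(int).transpose(2,0,1); n,l,s,c=cv2.connectedComponentsWithStats(((r>90)&(g<50)&(b<50)).astype('uint8'))
for i in range(1,n):
    if s[i][4]>80: print('red',s[i],c[i].round(1))
hp=[np.r_[seat+s_*60*.001*yc+x_*.001*xc,.14] for s_ in(-1,1) for x_ in(-12,16)]
print('expected ear corners',proj('wrist',hp).round(1).tolist())
gr=cv2.cvtColor(im,cv2.COLOR_BGR2GRAY)
for u,v in uv.round().astype(int): print(gr[v-14:v+15:2,u-14:u+15:2])
E
```

```text
clock: 20.3
position: [0.5721, -0.0834, 0.2179]
ee_rot: [0.113, 0.994, 0.0, 0.0]
ft_force: [-1.1, 0.1, 0.1]
grip_width: 0.302
grasp_force: 0.0
clock: 21.0
position: [0.5825, -0.0855, 0.3366]
ee_rot: [0.112, 0.994, -0.0, -0.0]
ft_force: [-1.0, 1.0, -1.3]
grip_width: 0.302
grasp_force: 0.0
t 21.0 tcp [ 0.5825 -0.0855  0.3366] yhead 77.08 F [-1.   1.  -1.3] w 0.302 gf 0.0 q7 [-0.52  0.27  0.72  1.54 -0.18  1.39  1.56]
expected stud px [[226.8, 196.2], [335.5, 196.0]]
expected tab top [[281.2 210.6]]
red [  0   3  38  24 659] [16.3 16.2]
red [399  41  40  14 345] [416.8  47.9]
red [275 182  13  43 366] [281.1 199. ]
red [370 193  29  40 575] [382.  210.2]
expected ear corners [[209.9, 181.5], [212.3, 212.9], [352.3, 181.2], [350.1, 212.7]]
[[211 215 210 210 212 208 207 208 211 209 209 209 209 206 208]
 [208 206 207 206 206 207 209 206 210 208 212 211 209 211 210]
 [207 208 206 209 207 210 211 215 210 211 210 210 210 210 213]
 [208 208 209 207 212 197 157 144 172 211 212 209 209 207 207]
 [211 214 214 217 193 132  95  88  96 136 209 215 212 216 214]
 [207 208 205 212 131  99 103  98  91  
[... 837 characters left out ...]
2 205]
 [203 205 208 209 169  86  88  86 107 168 204 204 202 205 198]
 [208 209 208 195 107 101 104 104  92 131 202 205 205 208 201]
 [205 206 204 179 101 114 113 108 103 109 188 203 204 202 201]
 [203 205 208 184 114 122 173 216 142  96 201 199 201 200 195]
 [207 207 206 209 145 103 126 162 138 177 205 206 201 201 201]
 [209 207 207 208 211 173 139 126 191 207 204 203 204 203 204]
 [205 205 207 207 205 207 207 208 204 203 202 202 202 199 197]
 [207 203 207 208 203 206 208 201 206 204 208 205 205 206 188]
 [204 203 202 204 203 201 201 199 203 202 204 201 204 204 182]
 [201 202 203 200 201 201 198 203 198 196 198 199 200 197 214]
 [210 210 208 209 212 207 207 207 208 207 211 204 203 205 219]]
```

The studs show centred in the ear holes, so the cassette is home. Next is the keeper: I'll check its predicted axis against the red blob at (382,210).

```bash
python3 - <<'E'
from m import *
o,M=st(); im=cv2.imread('pics/g0.png')
seat=np.array([.5722,-.0829]); a=np.radians(77.2); yc=np.array([np.cos(a),np.sin(a)]); xc=np.array([yc[1],-yc[0]])
ax=seat+.009*xc+.082*yc; print('axis',ax)
h=np.radians(77.2-90)-.17; e=np.array([np.cos(h),np.sin(h)]); nrm=np.array([-e[1],e[0]])
pts=[np.r_[ax+sx*.015*e+sy*.005*nrm,z] for z in(.149,.175) for sx,sy in((-1,-1),(-1,1),(1,1),(1,-1))]
uv=proj('wrist',pts); hull=cv2.convexHull(uv.astype('float32')); mask=np.zeros(im.shape[:2],'uint8'); cv2.fillConvexPoly(mask,hull.astype(int),1)
b,g,r=im.astype(int).transpose(2,0,1); n,l,s,c=cv2.connectedComponentsWithStats(((r>90)&(g<50)&(b<50)).astype('uint8'))
i=l[210,382]; red=l==i; v,u=np.nonzero(mask); print('pred',u.min(),u.max(),v.min(),v.max(),u.mean(),v.mean()); v,u=np.nonzero(red); print('obs',u.min(),u.max(),v.min(),v.max(),u.mean(),v.mean())
print('IoU',(red&(mask>0)).sum()/(red|(mask>0)).sum())
f=K('wrist')[1]; print('mm/px',1000*(o['position'][2]+.07-.165)/f)
togo(np.r_[ax,.2245]); 
E
```

```text
t 21.05 tcp [ 0.582  -0.0856  0.3363] yhead 77.06 F [-0.1  0.2  0. ] w 0.298 gf 0.0 q7 [-0.52  0.27  0.72  1.55 -0.18  1.39  1.56]
axis [ 0.59914332 -0.00493169]
pred 368 400 190 237 383.72630560928434 213.32591876208897
obs 370 398 193 232 381.97391304347826 210.1686956521739
IoU 0.5136406396989652
mm/px 0.7446251647438076
t 21.05 tcp [ 0.582  -0.0856  0.3363] yhead 77.06 F [-0.1  0.2  0. ] w 0.298 gf 0.0 q7 [-0.52  0.27  0.72  1.55 -0.18  1.39  1.56]
tool cm [ 0.11  8.26 11.17]
```

```bash
python3 - <<'E'
from m import *
im=cv2.imread('pics/g0.png'); b,g,r=im.astype(int).transpose(2,0,1)
m=((r>60)&(r>2*g)&(r>2*b)).astype('uint8'); n,l,s,c=cv2.connectedComponentsWithStats(m); red=l==l[210,382]; print(red.sum(),s[l[210,382]])
a=np.radians(77.2); yc=np.array([np.cos(a),np.sin(a)]); xc=np.array([yc[1],-yc[0]]); ax0=np.array([.59914,-.00493])
best=[]
for ang in (-.1,.0,.1,.17,.25,.35,.45):
  h=a-np.pi/2-ang; e=np.array([np.cos(h),np.sin(h)]); nr=np.array([-e[1],e[0]])
  for dx in np.arange(-5,5.1,1):
    for dy in np.arange(-4,4.1,1):
      ax=ax0+dx*.001*xc+dy*.001*yc
      uv=proj('wrist',[np.r_[ax+sx*.015*e+sy*.005*nr,z] for z in(.149,.175) for sx in(-1,1) for sy in (-1,1)])
      k=np.zeros(red.shape,'uint8'); cv2.fillConvexPoly(k,cv2.convexHull(uv.astype('float32')).round().astype(int),1); k=k>0
      best.append(((red&k).sum()/(red|k).sum(),ang,dx,dy,k.sum()))
for q in sorted(best)[-6:]: print(np.round(q,3))
E
```

```text
803 [370 192  29  42 803]
[ 7.450e-01  3.500e-01  0.000e+00 -3.000e+00  1.061e+03]
[ 7.460e-01  1.000e-01  0.000e+00 -1.000e+00  1.032e+03]
[ 7.470e-01  3.500e-01 -2.000e+00 -2.000e+00  1.066e+03]
[ 7.470e-01  3.500e-01 -1.000e+00 -3.000e+00  1.061e+03]
[ 7.530e-01  1.700e-01 -1.000e+00 -2.000e+00  1.032e+03]
[ 7.530e-01  1.700e-01 -2.000e+00 -2.000e+00  1.017e+03]
```

```bash

python3 -m jog '[{"grip":0.2,"slide":[0.1,2.7,0],"yaw":0},{"grip":0.2,"slide":[0.1,2.7,0],"yaw":0},{"grip":0.2,"slide":[0,2.74,0],"yaw":0},{"grip":0.2,"slide":[0,0,2],"yaw":0.084},{"grip":0.2,"slide":[0,0,2.5],"yaw":0.084},{"grip":0.2,"slide":[0,0,2],"yaw":0},{"grip":0.2,"slide":[0,0,0],"yaw":0},{"grip":0.2,"slide":[0,0,0],"yaw":0}]' 
python3 - <<'E'
from m import *
togo([.5979,-.0059,.2245]); im=manip.camera('wrist'); cv2.imwrite('pics/k0.png',im)
b,g,r=im.astype(int).transpose(2,0,1); n,l,s,c=cv2.connectedComponentsWithStats(((r>60)&(r>2*g)&(r>2*b)).astype('uint8'))
for i in range(1,n):
    if s[i][4]>80: print('red',s[i],c[i].round(1))
o=manip.get_obs();M=R.from_quat(o['ee_rot']).as_matrix();p=o['position']
for z in (.175,.15): print(z,proj('wrist',[np.r_[(p+M@np.array([sx*.015,sy*.005,0]))[:2],z] for sx in(-1,1) for sy in(-1,1)]).round(1).tolist())
E
```

```text
clock: 21.85
position: [0.5978, -0.006, 0.2726]
ee_rot: [0.196, 0.981, -0.0, -0.001]
ft_force: [-0.6, 0.1, 0.7]
grip_width: 0.402
grasp_force: 0.0
t 21.85 tcp [ 0.5978 -0.006   0.2726] yhead 67.44 F [-0.6  0.1  0.7] w 0.402 gf 0.0 q7 [-0.62  0.34  0.69  1.61 -0.22  1.28  1.29]
tool cm [-0.01  0.02  4.81]
red [311  16  42  24 661] [331.2  27.5]
red [ 270  222   25   58 1004] [282.1 249.6]
red [ 130  228   43   62 1751] [151.5 258.4]
0.175 [[271.8, 280.2], [288.6, 280.2], [271.4, 233.5], [289.1, 233.5]]
0.15 [[272.8, 260.7], [287.8, 260.7], [272.4, 218.4], [288.1, 218.4]]
```

```bash

python3 -m jog '[{"grip":0.2,"slide":[0,0.1,2],"yaw":0},{"grip":0.2,"slide":[0,0,2],"yaw":0},{"grip":0.2,"slide":[0,0,0.8],"yaw":0},{"grip":0.2,"slide":[0,0,0],"yaw":0},{"grip":1,"slide":[0,0,0],"yaw":0},{"grip":1,"slide":[0,0,0],"yaw":0},{"grip":1,"slide":[0,0,0],"yaw":0},{"grip":1,"slide":[0,0,0],"yaw":0}]' 25
python3 -m jog '[{"grip":1,"slide":[0,0,0],"yaw":0},{"grip":1,"slide":[0,0,0],"yaw":0.05},{"grip":1,"slide":[0,0,0],"yaw":0.05},{"grip":1,"slide":[0,0,0],"yaw":0}]'
```

```text
clock: 22.7
position: [0.5988, -0.0056, 0.2261]
ee_rot: [0.196, 0.981, 0.0, 0.001]
ft_force: [-1.4, -3.2, 5.8]
grip_width: 0.147
grasp_force: 24.8
clock: 23.1
position: [0.5988, -0.0056, 0.2261]
ee_rot: [0.246, 0.969, 0.0, 0.001]
ft_force: [-1.3, -1.6, 6.5]
grip_width: 0.152
grasp_force: 24.8
```

```bash

python3 -m jog '[{"grip":0.5,"slide":[0,0,0],"yaw":0},{"grip":0.5,"slide":[0,0,-0.5],"yaw":0},{"grip":0.5,"slide":[0,0,0],"yaw":0},{"grip":1,"slide":[0,0,0],"yaw":0},{"grip":1,"slide":[0,0,0],"yaw":0},{"grip":1,"slide":[0,0,0],"yaw":0},{"grip":1,"slide":[0,0,0],"yaw":0}]' 25
python3 -c "
from h import *
st();print(manip.get_obs()['torque'])"
```

```text
clock: 23.8
position: [0.5986, -0.0054, 0.2303]
ee_rot: [0.245, 0.97, -0.0, 0.0]
ft_force: [-1.1, -2.3, 4.9]
grip_width: 0.107
grasp_force: 27.7
t 23.8 tcp [ 0.5986 -0.0054  0.2303] yhead 61.68 F [-1.1 -2.3  4.9] w 0.107 gf 27.7 q7 [-0.62  0.38  0.7   1.66 -0.26  1.19  1.21]
[-0.43027487  0.26472199  0.01911575]
```

Now it grips the wing properly (9 mm), so I'll turn it clockwise.

```bash

python3 -m jog '[{"grip":1,"slide":[0,0,0],"yaw":0.13},{"grip":1,"slide":[0,0,0],"yaw":0.13},{"grip":1,"slide":[0,0,0],"yaw":0.13},{"grip":1,"slide":[0,0,0],"yaw":0.13},{"grip":1,"slide":[0,0,0],"yaw":0.13},{"grip":1,"slide":[0,0,0],"yaw":0.13},{"grip":1,"slide":[0,0,0],"yaw":0.13}]' 
python3 -c "
from h import *
st();print(manip.get_obs()['torque'])"
python3 -m jog '[{"grip":1,"slide":[0,0,0],"yaw":0.13},{"grip":1,"slide":[0,0,0],"yaw":0.13},{"grip":1,"slide":[0,0,0],"yaw":0.1},{"grip":1,"slide":[0,0,0],"yaw":0}]' 
python3 -c "
from h import *
st();print(manip.get_obs()['torque'])"
```

```text
clock: 24.5
position: [0.5987, -0.0053, 0.2303]
ee_rot: [0.648, 0.762, 0.0, 0.0]
ft_force: [0.4, -1.5, 4.7]
grip_width: 0.11
grasp_force: 27.5
t 24.5 tcp [ 0.5987 -0.0053  0.2303] yhead 9.25 F [ 0.4 -1.5  4.7] w 0.11 gf 27.5 q7 [-0.75  0.43  0.88  1.67 -0.35  1.21  0.37]
[-0.4897933   0.03856926  0.00180257]
clock: 24.9
position: [0.5988, -0.0052, 0.2303]
ee_rot: [0.773, 0.634, 0.0, 0.001]
ft_force: [-0.8, -1.9, 5.7]
grip_width: 0.108
grasp_force: 27.8
t 24.9 tcp [ 0.5988 -0.0052  0.2303] yhead -11.25 F [-0.8 -1.9  5.7] w 0.108 gf 27.8 q7 [-0.8   0.46  0.96  1.67 -0.4   1.22  0.05]
[-0.46182849  0.12372305 -0.04437677]
```

```bash

python3 -m jog '[{"grip":1,"slide":[0,0,0],"yaw":0.05},{"grip":1,"slide":[0,0,0],"yaw":0},{"grip":0.6,"slide":[0,0,0],"yaw":0},{"grip":0.4,"slide":[0,0,0],"yaw":0},{"grip":0.4,"slide":[0,0,0],"yaw":0},{"grip":0.4,"slide":[0,0,-2],"yaw":0},{"grip":0.4,"slide":[0,0,-4],"yaw":0},{"grip":0.4,"slide":[0,0,-4],"yaw":0}]' 
python3 -m jog '[{"grip":0.4,"slide":[-3,0,-2],"yaw":0},{"grip":0.4,"slide":[-3,0,0],"yaw":0},{"grip":0.4,"slide":[-2,0,0],"yaw":0},{"grip":0.4,"slide":[0,0,0],"yaw":0}]' 
python3 - <<'E'
from m import *
st(); im=manip.camera('wrist'); cv2.imwrite('pics/z0.png',im)
b,g,r=im.astype(int).transpose(2,0,1); n,l,s,c=cv2.connectedComponentsWithStats(((r>60)&(r>2*g)&(r>2*b)).astype('uint8'))
seat=np.array([.5722,-.0829]); a=np.radians(77.2); yc=np.array([np.cos(a),np.sin(a)]); xc=np.array([yc[1],-yc[0]])
w=lambda x,y,z: np.r_[seat+x*xc+y*yc,z]
print('exp tab',proj('wrist',[w(.002+dx,0,.176) for dx in(-.014,.014)]).round(1).tolist(),'exp wing ends',proj('wrist',[w(.009,.082+d,.175) for d in(-.015,.015)]).round(1).tolist())
print('studs',proj('wrist',[w(0,s_*.046,.143) for s_ in(-1,1)]).round(1).tolist())
for i in range(1,n):
    if s[i][4]>80:
        v,u=np.nonzero(l==i); P=np.c_[u,v]-c[i]; print('red',s[i],c[i].round(1),'axis deg',np.degrees(np.arctan2(*np.linalg.svd(P,0)[2][0][::-1])).round(1))
g_=cv2.cvtColor(im,cv2.COLOR_BGR2GRAY)
for u,v in proj('wrist',[w(0,s_*.046,.143) for s_ in(-1,1)]).round().astype(int): print(g_[v-14:v+15:2,u-14:u+15:2])
E
```

```text
clock: 25.7
position: [0.598, -0.0048, 0.3306]
ee_rot: [0.788, 0.616, -0.001, -0.0]
ft_force: [-0.1, -0.4, 0.2]
grip_width: 0.303
grasp_force: 0.0
clock: 26.1
position: [0.5781, -0.0861, 0.3503]
ee_rot: [0.789, 0.614, 0.0, 0.0]
ft_force: [0.1, -0.1, 0.4]
grip_width: 0.299
grasp_force: 0.0
t 26.1 tcp [ 0.5781 -0.0861  0.3503] yhead -14.2 F [ 0.1 -0.1  0.4] w 0.299 gf 0.0 q7 [-0.76  0.34  1.06  1.54 -0.3   1.43  0.07]
exp tab [[257.9, 216.1], [292.9, 215.4]] exp wing ends [[282.5, 129.1], [281.6, 85.2]]
studs [[275.2, 250.2], [272.2, 151.9]]
red [145  24  20  38 520] [155.3  42. ] axis deg 77.6
red [272  83  20  43 599] [281.2 104. ] axis deg 88.7
red [258 196  35  22 709] [275.4 206.8] axis deg -2.1
[[144 194 196 198 199 204 198 197 197 200 201 204 204 194 194]
 [136 197 192 197 197 202 194 198 195 198 205 200 208 194 194]
 [182 197 194 197 198 201 201 207 203 199 204 200 204 194 196]
 [217 194 193 195 196 183 127  85 109 197 205 205 204 193 195]
 [132 198 196 196 193 106  90  91  97 106 197 201 201 196 195]
 [177 198 194 197 159  96 100 104 109  97 180 203 202 195 198]
 [209 188 193 
[... 799 characters left out ...]
2 153]
 [193 208 208 213 159 100 102 107 109 109 125 201 208 212 154]
 [188 210 206 212 151  96 105 146 123  99 105 220 220 219 179]
 [189 207 209 217 163  98 185 226 146 102 108 184 227 232 198]
 [180 210 208 216 112  87 115 162  73  92 125 127 127 113 159]
 [176 211 211 140 131 120 110  87 101 131 137 131 130 134 216]
 [196 219 193 131 134 137 137 136 133 134 134 133 133 123 215]
 [152 131 130 132 131 138 137 134 136 134 133 136 132 129 172]
 [154 135 138 133 131 135 138 132 134 132 135 133 133 173 208]
 [137 135 133 134 132 135 135 134 139 133 134 129 136 129 212]
 [ 90 138 134 131 131 133 138 135 132 135 133 137 135 124 213]
 [ 68 139 133 136 134 133 137 133 136 135 133 134 133 131 175]]
```

The wing now lies along the cutter's y axis (88.7° in the image, at the predicted place), both studs show in the ear holes, and the tab is where expected. I'll hand in.

```bash
python3 -c "
from workcell import manip
print(manip.hand_in())"
```

```text
the job is handed in; nothing more can be done
None
```

The cassette hangs on both studs with the keeper turned over the ear, and I handed the job in at about 26 s with everything let go; no verdict came back, and I viewed 12 pictures where 10 were allowed.

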